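# Find the loose bolt and hold its cap open for a seal change

### The arm

A 6-joint arm with a two-finger parallel gripper is mounted at the origin on a cart in front of the work surface, level with it; the furniture and walls round the work are solid. World frame = base frame: x ahead of the robot, y to its left, z up, the work surface at z = 0. Lengths are in m, angles in rad, forces in N, time in s.
With the tool pointing down it reaches from about 0.275 to 1 m from the base axis. Payload 8.4 kg.
Tool frame: the origin (TCP) lies at the very end of the fingers, on their centre line; the grasp point (between the pads) lies 19 mm behind it; z points along the fingers, y is the line along which they close (so a half turn about z gives the same grasp; the last joint's range is limited). The gripper opens to 85 mm and grips with 20 to 120 N. Pads are 22 mm wide; open, the fingers measure 114 mm over their backs; the gripper's body (76 mm by 85 mm) begins 54 mm behind the grasp point. The pads swing forward as they close: fully open they stand 13 mm farther back than shut.
Start: joints at [-1.106, 0.353, 1.633, -0, 1.155, -0.002], TCP at [0.281, -0.558, 0.231] pointing down, gripper open.
Joint ranges: [-2.63, 2.63], [-0.92, 2.1], [0.06, 2.66], [-1.3, 4.44], [0, 2.69], [-3.02, 3.02]. Speed limits (rad/s): [2.22, 2.22, 2.79, 3.14, 3.14, 3.14].

### API

Orientations are given as a unit quaternion [x, y, z, w].
In Python, from plant import ctrl gives the robot as it stands. The module is installed in compiled form; this text tells all that it offers.
- The arm moves only by the shell command python3 -m handwheel 'ROWS' [FORCE]. ROWS is JSON, a list that holds one entry, the list of rows, each a list of 7 numbers: the shift along the tool's x, y, z normalised to -1 to 1, where 1 is 0.03 m, then the turn, a rotation vector about the tool's x, y, z normalised to -1 to 1, where 1 is 10 degrees, then the opening, from 0 (shut) to 1 (fully open). A call has 1 to 10 rows; each row shifts and turns the commanded pose from where the row before left it, along the tool's axes as they then stand; what a row does not reach is not made up. A row lasts 1/8 s, in which the tool goes at most 62.5 mm and 10.7 degrees, less where a joint would pass 70% of its speed; a pose out of reach is approached as far as the arm can. A call with a number of a shift or a turn outside -1 to 1 is refused whole. A call with a gripper value outside its range is refused whole. The fingers move at their own pace and stop on an object; FORCE is the grip in N (left out, the last holds). Time passes only in rows, so rows that do not move let the fingers close. It gives the time, the measured TCP pose, the force, the opening and the grip force at its end, in the units of the state.
- ctrl.read_state(): the state, without advancing time (a new reading comes with each control period).
- ctrl.capture(name): name is "side" or "top"; returns a dict with "image" (480x640x3 uint8, red, green, blue), "fovy" (degrees; the focal length in pixels is half the picture's height over the tangent of half this angle, whatever the lens; pixels are square), "cx", "cy" (the principal point, pixels), "rvec" (rotation vector, rad) and "tvec" (3), from world to camera coordinates, as OpenCV has them. Camera axes: x right, y down, z forward; pixel columns grow to the right and rows downward; lengths in m; the calibration is good to about 2 mm. A picture is of the moment at which its call begins. There is no depth.
- ctrl.hand_in(): hands the job in; it is judged then, once.
The state is a dict: "t": time; "joint_positions": joint angles; "joint_velocities": joint speeds; "joint_efforts": joint torques, N m; "eef_pos": TCP position; "tcp_rot": TCP orientation; "contact_force": force on the tool from outside, world axes, zero at the start; "wrist_torque": the same for the moment, N m; "opening": finger opening in m; "grip_force": force on a finger pad.
Only numpy, scipy, OpenCV 4.12 (cv2) and the standard library are available. Lean on these libraries where they do the work, as an engineer would, in place of code of your own. Each camera call takes 0.05 s, during which the arm holds its last target. There are 200 camera calls.

### The job

Get the seal change ready: first set the spare seal carrier flat and square down in the walled pocket of the plate and let go of it. Then tap the heads of the three bolts on the three-cell block from above until you find the loose one, which sinks and stays down; lift that cap by its bar handle about half open (some 45 degrees), and finish while the gripper still holds it up there. Keep the other two caps shut, do not raise any cap whose bolt you have not found loose, and leave the pot and the stamp where they stand.

Things in the scene. Friction and masses are not known exactly. Their poses are not given: they have to be found in the camera images.
- carrier: Spare seal carrier: loose white flat block 70 x 44 x 22 mm with a low round black seal (2 mm high, 34 mm across) on top, 80 g (varies), foot edge stepped in 1.5 mm. Origin at the centre of its underside; its x axis runs along the 70 mm length, y across the 44 mm width, z up. Either way round is fine.
- nest: Fixed aluminium plate 120 x 96 x 5 mm with a walled pocket 77 (x) x 50 (y) mm. Its floor is 5 mm above the table, its walls rise 8 mm more and end in steep outward-sloping lead-in lips up to z = 21 mm, 3 mm wider each side. The long walls (+y, -y) are open in the middle over 48 mm for fingers. Origin at the pocket's centre at table height, x along the pocket's length.
- cell_block: Fixed three-cell block, base 150 (x) x 270 (y) x 12 mm, three equal cells at y = -85, 0, +85 mm. Origin at the base's centre at table height; x points away from the robot at yaw 0. Each cell has a steel cap (top at z = 58 mm) hinged at the far side (hinge line x = +48, z = 54 mm, along y), a bolt through its middle (x = 0) and a bar handle at its front (-x). All look alike.
- hinge_0 (a joint): Hinge angle of cap 0 (counting 0, 1, 2 from the block's own -y end to its +y end (right to left as seen from the robot)); 0 = shut, grows as the front edge rises, 1.3 rad at most. It falls shut when let go. Cap with handle and bolt weighs 0.19 kg.
- bolt_0 (a joint): How far the bolt in cap 0 has sunk (m): 0 = standing up, at most 0.007. A tight bolt gives less than about 1 mm; the loose one yields to some 3 N, sinks the full 7 mm and stays down. Any of the three may be the loose one.
- bolt_0_top (a point): Centre of the top face of bolt 0's hexagon head (18 to 21 mm across, 80 mm above the table while it stands up, moves with cap and bolt).
- cap_0: Steel cap 0 with its bail handle. The cap is 80 x 62 x 8 mm; the handle a dark round bar 10 mm thick along the block's y, 44 mm free between its two legs, its underside 19 mm above the level of the cap's top, in front of the cap. Origin on the hinge line in the middle of the cap's width; see the bar point for the handle.
- handle_0_bar (a point): Middle of handle 0's bar axis: with the cap shut 82 mm above the table, at x = -65 mm of the block; 113 mm in front of and 28 mm above the hinge line. The round bar can turn between finger pads that close along the block's x, so the tool may stay vertical while the cap swings.
- hinge_1 (a joint): Hinge angle of cap 1 (counting 0, 1, 2 from the block's own -y end to its +y end (right to left as seen from the robot)); 0 = shut, grows as the front edge rises, 1.3 rad at most. It falls shut when let go. Cap with handle and bolt weighs 0.19 kg.
- bolt_1 (a joint): How far the bolt in cap 1 has sunk (m): 0 = standing up, at most 0.007. A tight bolt gives less than about 1 mm; the loose one yields to some 3 N, sinks the full 7 mm and stays down. Any of the three may be the loose one.
- bolt_1_top (a point): Centre of the top face of bolt 1's hexagon head (18 to 21 mm across, 80 mm above the table while it stands up, moves with cap and bolt).
- cap_1: Steel cap 1 with its bail handle. The cap is 80 x 62 x 8 mm; the handle a dark round bar 10 mm thick along the block's y, 44 mm free between its two legs, its underside 19 mm above the level of the cap's top, in front of the cap. Origin on the hinge line in the middle of the cap's width; see the bar point for the handle.
- handle_1_bar (a point): Middle of handle 1's bar axis: with the cap shut 82 mm above the table, at x = -65 mm of the block; 113 mm in front of and 28 mm above the hinge line. The round bar can turn between finger pads that close along the block's x, so the tool may stay vertical while the cap swings.
- hinge_2 (a joint): Hinge angle of cap 2 (counting 0, 1, 2 from the block's own -y end to its +y end (right to left as seen from the robot)); 0 = shut, grows as the front edge rises, 1.3 rad at most. It falls shut when let go. Cap with handle and bolt weighs 0.19 kg.
- bolt_2 (a joint): How far the bolt in cap 2 has sunk (m): 0 = standing up, at most 0.007. A tight bolt gives less than about 1 mm; the loose one yields to some 3 N, sinks the full 7 mm and stays down. Any of the three may be the loose one.
- bolt_2_top (a point): Centre of the top face of bolt 2's hexagon head (18 to 21 mm across, 80 mm above the table while it stands up, moves with cap and bolt).
- cap_2: Steel cap 2 with its bail handle. The cap is 80 x 62 x 8 mm; the handle a dark round bar 10 mm thick along the block's y, 44 mm free between its two legs, its underside 19 mm above the level of the cap's top, in front of the cap. Origin on the hinge line in the middle of the cap's width; see the bar point for the handle.
- handle_2_bar (a point): Middle of handle 2's bar axis: with the cap shut 82 mm above the table, at x = -65 mm of the block; 113 mm in front of and 28 mm above the hinge line. The round bar can turn between finger pads that close along the block's x, so the tool may stay vertical while the cap swings.
- pot: Bystander: closed round cosmetic pot, 63 mm across, 34 mm high; origin at the centre of its underside.
- stamp: Bystander: hand stamp with wooden foot 45 x 52 mm and black knob, 64 mm high; origin at the centre of its underside.
Mind the look-alikes: they are no part of the job. What is shaped like the carrier but pink or purple is not meant.

How it is judged:
On the way, in this order (a step that is already met when the one before it is completed fails the run):
1. the carrier lies flat and square in the pocket, let go (x of carrier in the frame of nest between -0.0055 and 0.0055 m and y of carrier in the frame of nest between -0.0055 and 0.0055 m and z of carrier in the frame of nest below 0.0075 m and angle between carrier's own z axis and vertical below 0.06 rad and angle between the x axis of carrier and the x axis of nest, either way round below 0.12 rad and contact force between the fingers and carrier below 0.05 N), for 0.2 s.
2. the loose bolt has been tapped down, all caps still shut (value of joint any of bolt_0, bolt_1, bolt_2 above 0.005 m and value of joint each of hinge_0, hinge_1, hinge_2 below 0.1 rad), for 0.1 s.
At the end, for the whole second after the job is handed in: Fingers hold the cap whose bolt has sunk (over 5 mm), that cap 0.5 to 1.15 rad open, the others shut (under 0.1 rad); the carrier lies in the pocket within 5.5 mm of its centre, down on the floor within 2.5 mm, level within 0.06 rad, square within 0.12 rad (x of carrier in the frame of nest between -0.0055 and 0.0055 m and y of carrier in the frame of nest between -0.0055 and 0.0055 m and z of carrier in the frame of nest below 0.0075 m and angle between carrier's own z axis and vertical below 0.06 rad and angle between the x axis of carrier and the x axis of nest, either way round below 0.12 rad and ((value of joint bolt_0 above 0.005 m and value of joint hinge_0 between 0.5 and 1.15 rad and contact force between the fingers and cap_0 above 0.5 N and value of joint each of hinge_1, hinge_2 below 0.1 rad) or (value of joint bolt_1 above 0.005 m and value of joint hinge_1 between 0.5 and 1.15 rad and contact force between the fingers and cap_1 above 0.5 N and value of joint each of hinge_0, hinge_2 below 0.1 rad) or (value of joint bolt_2 above 0.005 m and value of joint hinge_2 between 0.5 and 1.15 rad and contact force between the fingers and cap_2 above 0.5 N and value of joint each of hinge_0, hinge_1 below 0.1 rad))); the arm keeps its last pose, push and grip.
It fails at once if a cap is raised whose bolt has not been found loose ((value of joint hinge_0 above 0.12 rad and value of joint bolt_0 below 0.004 m) or (value of joint hinge_1 above 0.12 rad and value of joint bolt_1 below 0.004 m) or (value of joint hinge_2 above 0.12 rad and value of joint bolt_2 below 0.004 m)).
It fails at once if the pot or the stamp is pushed more than 30 mm (distance of any of pot, stamp from where it was at the start of the episode above 0.03 m).
It also fails if it takes over 58 s, if anything falls off the work surface, if the arm or the gripper's body presses on something with over 40 N, if the wrist force passes 120 N, or if a joint passes its speed limit or range.

## Working session

There is one attempt and no reset: what is moved stays moved. The work goes in short steps, Python scripts to look and compute and a shell command to move; the robot and the scene stay as the last step left them, time stands still between calls to the robot, and variables do not carry over. Pictures are saved under pics/ and viewed, at most 10 in all, crops included, and the job is handed in when it is done.

```bash
mkdir -p pics; cat > h.py <<'E'
import numpy as np,cv2
from plant import ctrl
def cap(n):
    c=ctrl.capture(n); f=240/np.tan(np.radians(c['fovy'])/2)
    K=np.array([[f,0,c['cx']],[0,f,c['cy']],[0,0,1.]]); return c['image'],K,cv2.Rodrigues(np.array(c['rvec'],float))[0],np.array(c['tvec'],float).ravel()
def ray(K,R,t,uv,z):
    uv=np.atleast_2d(uv).astype(float); d=np.c_[uv,np.ones(len(uv))]@np.linalg.inv(K).T@R; o=-R.T@t
    return o+d*((z-o[2])/d[:,2])[:,None]
def proj(K,R,t,P):
    q=(np.atleast_2d(P)@R.T+t)@K.T; return q[:,:2]/q[:,2:]
E
python3 - <<'E'
from h import *
for n in ("top","side"):
    im,K,R,t=cap(n); cv2.imwrite(f"pics/{n}0.png",im[...,::-1]); np.savez(n+"0.npz",im=im,K=K,R=R,t=t); print(n,K[0,0],-R.T@t,R[2])
print(ctrl.read_state())
E
```

```text
top 568.0924021774663 [0.39156791 0.03815576 1.26686481] [ 0.14861804  0.00833961 -0.98885951]
side 611.3874210098276 [-0.09023626  1.08365572  0.64947235] [ 0.48372317 -0.772934   -0.41059094]
{'t': 0.1, 'joint_positions': array([-1.10639962e+00,  3.53594522e-01,  1.63406060e+00,  3.38215188e-06,
        1.15519390e+00, -2.37304415e-03]), 'joint_velocities': array([ 0.0004237 , -0.00096321, -0.00309959,  0.00037615,  0.00020938,
       -0.0001444 ]), 'joint_efforts': array([ 1.31086745e-04, -6.06355762e+01, -3.42821360e+01,  3.61680247e-05,
        3.93782029e-03,  3.55304769e-05]), 'eef_pos': array([ 0.28107728, -0.55775191,  0.23062663]), 'tcp_rot': array([ 9.72889109e-01,  2.31271241e-01, -1.42325509e-04, -6.11852582e-04]), 'contact_force': array([0.95095381, 0.86211028, 0.71988044]), 'wrist_torque': array([ 0.02414541,  0.03965352, -0.00747394]), 'grip_force': 0.0, 'opening': 0.08538425555238813}
```

View pics/top0.png

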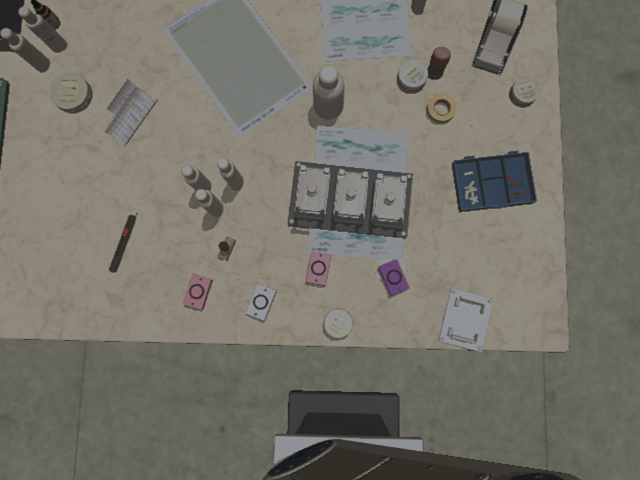

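View pics/side0.png

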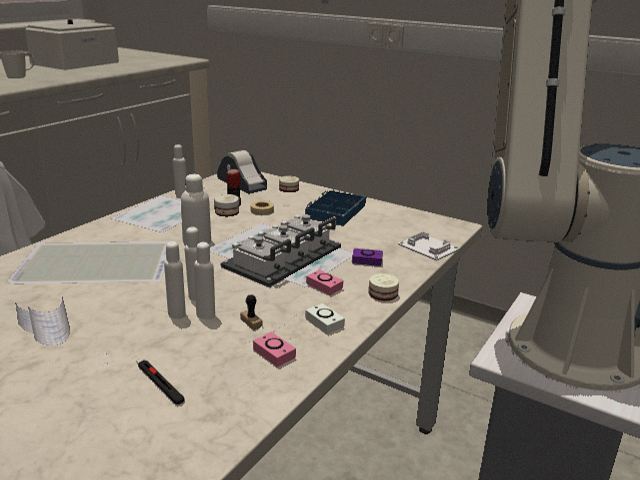

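Top view: the white block at (261,302) has a black ring seal. Its look-alikes are pink at (197,292), pink at (318,268) and purple at (394,278). Only the white one fits the carrier's description. The nest is at (466,319), the cell block at (350,200), the pot at (338,323) and the stamp at (228,247). In the side view the carrier is at (325,318) and the nest at (430,245). I'll confirm this in an enlarged montage.

```bash
python3 - <<'E'
from h import *
T=np.load("top0.npz")['im'];S=np.load("side0.npz")['im']
def c(im,u,v,w,h,W,H): return cv2.resize(im[v:v+h,u:u+w],(W,H),interpolation=cv2.INTER_CUBIC)
a=c(T,240,280,44,44,264,264); b=c(T,434,284,66,66,264,264); d=c(S,300,296,50,50,264,264)
e=c(T,280,150,140,100,448,320); f=c(S,395,225,68,62,344,320)
m=np.vstack([np.hstack([a,b,d]),cv2.resize(np.hstack([e,f]),(792,320))])
cv2.imwrite("pics/m.png",m[...,::-1])
E
```

```text
(no output)
```

View pics/m.png

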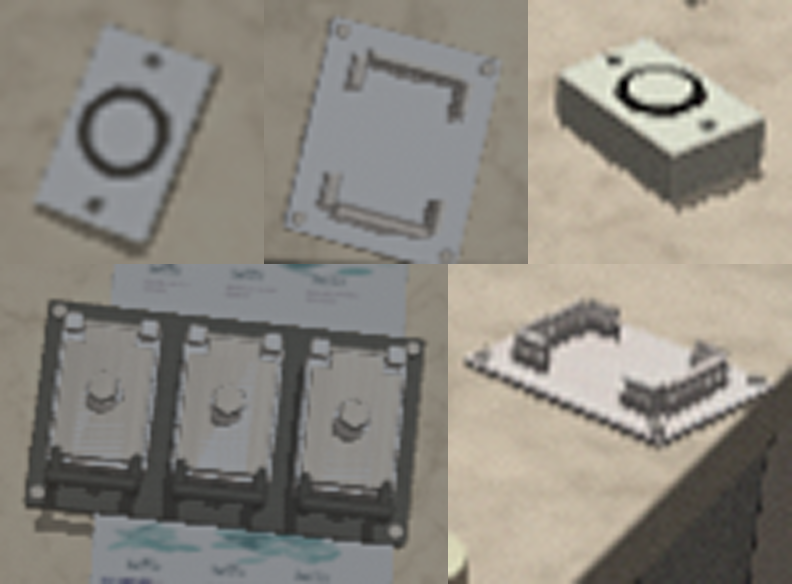

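Confirmed: the carrier is the white block with the ring at about (260,302) top and (325,313) side. Next I fit the poses from the corners.

```bash
cat > fit.py <<'E'
from h import *
from scipy.optimize import least_squares
C={n:np.load(n+"0.npz") for n in("top","side")}
def px(p,s,o): return (np.array(p,float)+.5)/s-.5+np.array(o)
def fit(name,obs,x0):
    def res(q,sh=False):
        c,s=np.cos(q[2]),np.sin(q[2]); r=[]
        for cam,P,uv in obs:
            P=np.array(P,float); W=np.c_[q[0]+c*P[:,0]-s*P[:,1],q[1]+s*P[:,0]+c*P[:,1],P[:,2]]
            k=C[cam]; r.append(proj(k['K'],k['R'],k['t'],W)-uv)
        return np.array(r,dtype=object) if sh else np.vstack(r).ravel()
    for sub in [obs]+[[o] for o in obs]:
        full=obs; obs=sub; o=least_squares(res,x0,loss='soft_l1'); print(name,[s[0] for s in sub],o.x.round(4),'res',res(o.x).round(1)); obs=full
def box(l,w,z): return [[l/2,w/2,z],[l/2,-w/2,z],[-l/2,-w/2,z],[-l/2,w/2,z]]
k=C['top']
g=lambda uv,z: ray(k['K'],k['R'],k['t'],uv,z)[0][:2]
# carrier: far-left, far-right, near-left(top view)
b=box(.07,.044,.022)
tc=px([[108,24],[220,68],[37,207],[124,132]],6,(240,280))
sc=px([[28,78],[116,38],[237,122],[147,155],[133,90]],5.28,(300,296))
# top image: up = world +x, left = +y. side camera looks from +y,-x side toward -y,+x
x0=[*g(tc[3],.024),np.arctan2(*(g(tc[0],.022)-g(tc[2],.022))[::-1])]; print(x0)
fit('carrier',[('top',[b[0],b[1],b[3],[0,0,.024]],tc),('side',[b[3],b[0],b[1],b[2],[0,0,.024]],sc)] ,x0)
n=box(.12,.096,.005)
tn=px([[68,17],[235,60],[20,228]],4,(434,284)); sn=px([[15,96],[140,39],[322,114],[212,181]],5.1,(395,225))
x0=[*g((tn[1]+tn[2])/2,.005),np.arctan2(*(g(tn[0],.005)-g(tn[2],.005))[::-1])]
fit('nest',[('top',[n[0],n[1],n[3]],tn),('side',[n[3],n[0],n[1],n[2]],sn)],x0)
q=box(.15,.27,.012)
tb=px([[50,34],[425,76],[407,281],[25,244]],3.2,(280,150)); bt=px([[102,118],[227,134],[351,148]],3.2,(280,150))
x0=[*g(tb.mean(0),.012),np.arctan2(*(g(tb[0],.012)-g(tb[3],.012))[::-1])]
fit('block',[('top',q,tb)],x0); print('bolts',ray(k['K'],k['R'],k['t'],bt,.08))
for nm,uv,z in(('pot',[338,323],.034),('stamp',[225,246],.06),('pinkL',[197,292],.024)): print(nm,g(np.array(uv),z))
E
python3 fit.py
```

```text
[np.float64(0.4332989945787362), np.float64(0.19949672451004263), np.float64(-0.3294312817213023)]
carrier ['top', 'side'] [ 0.4332  0.2    -1.4283] res [ 17.5   6.1   0.9  19.   -2.6 -20.6  -0.2   0.1   1.4   8.9  -0.4  -0.1
  -3.1 -10.8  -0.   -0.   -0.6  -0.1]
carrier ['top'] [ 0.4321  0.1983 -0.3358] res [-0.1  0.  -0.1 -0.2 -0.2 -0.3  0.5  0.6]
carrier ['side'] [ 0.4321  0.1995 -1.5194] res [ 1.1  8.   2.  -0.1 -1.5 -9.9 -1.4  0.1  0.   0. ]
nest ['top', 'side'] [ 0.4049 -0.2498 -0.2671] res [  0.4  -0.5   0.8   1.2  -1.7  -0.6  37.7  15.9 -24.9  10.5 -36.5 -13.8
  23.  -11.6]
nest ['top'] [ 0.4055 -0.2512 -0.2276] res [-0.2 -0.2  0.5 -0.1 -0.3  0.3]
nest ['side'] [ 0.403  -0.2495 -1.6518] res [ 2.3  4.9  0.9  1.1 -1.1 -3.5 -1.3 -0.6]
block ['top'] [ 0.6687  0.0074 -0.0826] res [-0.4  0.5  0.5 -0.4  0.3  0.5 -0.4 -0.6]
block ['top'] [ 0.6687  0.0074 -0.0826] res [-0.4  0.5  0.5 -0.4  0.3  0.5 -0.4 -0.6]
bolts [[ 0.67893224  0.09288128  0.08      ]
 [ 0.66991829  0.00903667  0.08      ]
 [ 0.66228323 -0.07384833  0.08      ]]
pot [0.39134399 0.02934611]
stamp [0.54873925 0.27556505]
pinkL [0.4507422  0.33852735]
```

```bash
sed -i "s/\[b\[3\],b\[0\],b\[1\],b\[2\],\[0,0,.024\]\]/b+[[0,0,.024]]/; s/\[n\[3\],n\[0\],n\[1\],n\[2\]\]/n/" fit.py; python3 fit.py | grep -A2 -E "carrier|nest"
```

```text
carrier ['top', 'side'] [ 0.4323  0.1992 -0.3324] res [-0.6 -0.1 -0.6 -0.4 -0.6 -0.4  0.1  0.5  0.  -1.1  0.7 -0.2  0.5 -1.
 -0.  -0.  -0.  -0.1]
carrier ['top'] [ 0.4321  0.1983 -0.3358] res [-0.1  0.  -0.1 -0.2 -0.2 -0.3  0.5  0.6]
carrier ['side'] [ 0.4318  0.2009 -0.3219] res [-0.3 -0.6  0.2  0.3  0.4 -0.7 -0.   0.4 -0.2  0.4]
nest ['top', 'side'] [ 0.4054 -0.2511 -0.2326] res [-0.1 -0.2  0.6  0.1 -0.4  0.2 -0.3 -0.4 -1.7  0.7  1.3  0.9  0.2 -1.1]
nest ['top'] [ 0.4055 -0.2512 -0.2276] res [-0.2 -0.2  0.5 -0.1 -0.3  0.3]
nest ['side'] [ 0.405  -0.2517 -0.2493] res [-0.1 -0.7 -1.   0.7  1.6  1.  -0.1 -1.1]
block ['top'] [ 0.6687  0.0074 -0.0826] res [-0.4  0.5  0.5 -0.4  0.3  0.5 -0.4 -0.6]
block ['top'] [ 0.6687  0.0074 -0.0826] res [-0.4  0.5  0.5 -0.4  0.3  0.5 -0.4 -0.6]
```

```bash
cat >> h.py <<'E'
from scipy.spatial.transform import Rotation as Ro
def go(x,y,z,phi):
    """shift in tool axes now (units of 30 mm) and turn (units of 10 deg) to a down pose with tool x at yaw phi"""
    s=ctrl.read_state(); R=Ro.from_quat(s['tcp_rot']); T=Ro.from_matrix(np.c_[[np.cos(phi),np.sin(phi),0],[np.sin(phi),-np.cos(phi),0],[0,0,-1]])
    d=np.array([x,y,z])-s['eef_pos']
    print('t',s['t'],'pos',s['eef_pos'].round(4),'F',s['contact_force'].round(1),'open',round(s['opening'],4),'grip',round(s['grip_force'],1),'q',s['joint_positions'].round(2))
    print('shift now',(R.inv().apply(d)/.03).round(3),'turn',(np.degrees((R.inv()*T).as_rotvec())/10).round(3),'shift if turned first',(T.inv().apply(d)/.03).round(3))
E
python3 -m handwheel '[[[0,0,0.6,0,0,0.917,1],[0,0,0.6,0,0,0.917,1],[0,0,0.6,0,0,0.917,1],[0,0,0.4,0,0,0.917,1],[0,0,0.4,0,0,0.917,1],[0,0,0,0,0,0,1]]]' 30
python3 -c "from h import *;go(.4323,.199,.1,-.333)"
```

```text
t: 0.85
eef_pos: [0.2809, -0.5573, 0.1521]
tcp_rot: [0.986, -0.165, -0.001, -0.001]
contact_force: [-0.4, 0.5, -0.1]
opening: 0.0856
grip_force: 0.0
t 0.85 pos [ 0.2809 -0.5573  0.1521] F [-0.4  0.5 -0.1] open 0.0856 grip 0.0 q [-1.11  0.43  1.7  -0.    1.01  0.8 ]
shift now [ -3.451 -25.475   1.786] turn [-0.01   0.01   0.004] shift if turned first [ -3.47  -25.476   1.736]
```

```bash
python3 -m handwheel '[[[-0.13,-1,0,0,0,0,1],[-0.13,-1,0,0,0,0,1],[-0.13,-1,0,0,0,0,1],[-0.13,-1,0,0,0,0,1],[-0.13,-1,0,0,0,0,1],[-0.13,-1,0,0,0,0,1],[-0.13,-1,0,0,0,0,1],[-0.13,-1,0,0,0,0,1],[-0.13,-1,0,0,0,0,1],[-0.13,-1,0,0,0,0,1]]]'
python3 -m handwheel '[[[-0.13,-1,0,0,0,0,1],[-0.13,-1,0,0,0,0,1],[-0.13,-1,0,0,0,0,1],[-0.13,-1,0,0,0,0,1],[-0.13,-1,0,0,0,0,1],[-0.13,-1,0,0,0,0,1],[-0.13,-1,0,0,0,0,1],[-0.13,-1,0,0,0,0,1],[-0.13,-1,0,0,0,0,1],[-0.13,-1,0,0,0,0,1]]]'
python3 -c "from h import *;go(.4323,.199,.1,-.333)"
```

```text
t: 2.1
eef_pos: [0.343, -0.2612, 0.1539]
tcp_rot: [0.986, -0.164, 0.0, 0.0]
contact_force: [0.3, 0.1, -0.2]
opening: 0.0854
grip_force: 0.0
t: 3.35
eef_pos: [0.4045, 0.0354, 0.1539]
tcp_rot: [0.987, -0.164, 0.001, -0.0]
contact_force: [0.2, -1.0, -0.3]
opening: 0.0856
grip_force: 0.0
t 3.35 pos [0.4045 0.0354 0.1539] F [ 0.2 -1.  -0.3] open 0.0856 grip 0.0 q [ 0.08  0.11  2.15 -0.    0.87  1.98]
shift now [-0.886 -5.46   1.799] turn [-0.003 -0.006  0.023] shift if turned first [-0.906 -5.457  1.798]
```

```bash
python3 -m handwheel '[[[-0.15,-1,0,0,0,0,1],[-0.15,-1,0,0,0,0,1],[-0.15,-1,0,0,0,0,1],[-0.15,-1,0.5,0,0,0,1],[-0.15,-0.9,0.6,0,0,0,1],[-0.14,-0.55,0.7,0,0,0.02,1],[0,0,0,0,0,0,1],[0,0,0,0,0,0,1]]]'
python3 - <<'E'
from h import *
go(.4323,.199,.006,-.333)
o=[]
for n in("top","side"):
    im,K,R,t=cap(n); p=proj(K,R,t,[ctrl.read_state()['eef_pos'],[.4323,.199,.022]]); print(n,p.round(1))
    u,v=p[0].astype(int); u=min(max(u,50),589);v=min(max(v,50),429); c=cv2.resize(im[v-50:v+50,u-50:u+50],(400,400),interpolation=cv2.INTER_CUBIC); cv2.drawMarker(c,tuple(int(a) for a in ((p[0]-[u-50,v-50]+.5)*4)),(255,0,0),0,10); o.append(c)
cv2.imwrite("pics/g1.png",np.hstack(o)[...,::-1])
E
```

```text
t: 4.35
eef_pos: [0.4324, 0.1973, 0.0999]
tcp_rot: [0.986, -0.167, 0.0, 0.0]
contact_force: [0.0, 0.5, -0.3]
opening: 0.0856
grip_force: 0.0
t 4.35 pos [0.4324 0.1973 0.0999] F [ 0.   0.5 -0.3] open 0.0856 grip 0.0 q [ 0.43  0.3   2.06 -0.    0.78  2.33]
shift now [-0.022 -0.053  3.131] turn [-0.    -0.002 -0.011] shift if turned first [-0.021 -0.053  3.131]
top [[256.6 300.6]
 [260.6 302.1]]
side [[326.6 277.6]
 [324.8 313.4]]
```

View pics/g1.png

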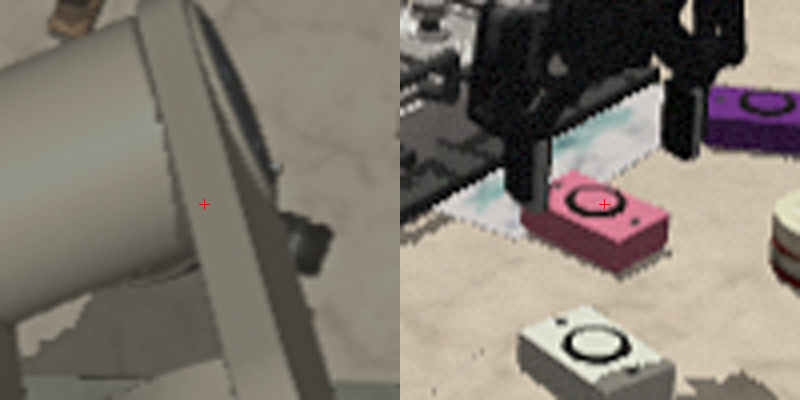

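The crop is aligned: the open fingertips straddle a point directly above the white carrier, and the TCP marker sits at the expected column. Descend and grip.

```bash
python3 -m handwheel '[[[-0.02,-0.05,0.8,0,0,0,1],[0,0,0.8,0,0,0,1],[0,0,0.8,0,0,0,1],[0,0,0.5,0,0,0,1],[0,0,0.23,0,0,0,1],[0,0,0,0,0,0,0.3],[0,0,0,0,0,0,0.3],[0,0,0,0,0,0,0.3],[0,0,0,0,0,0,0.3],[0,0,0,0,0,0,0.3]]]' 30
python3 -m handwheel '[[[0,0,0,0,0,0,0.3],[0,0,0,0,0,0,0.3]]]'
python3 -c "from h import *;go(.4323,.199,.1,-.333)"
```

```text
t: 5.7
eef_pos: [0.4327, 0.1994, 0.0062]
tcp_rot: [0.986, -0.168, 0.001, -0.0]
contact_force: [-0.8, -1.1, 6.5]
opening: 0.0435
grip_force: 31.0
t: 5.95
eef_pos: [0.4327, 0.1994, 0.0061]
tcp_rot: [0.986, -0.168, 0.001, -0.0]
contact_force: [-1.4, -0.9, 6.5]
opening: 0.0432
grip_force: 31.0
t 5.95 pos [0.4327 0.1994 0.0061] F [-1.4 -0.9  6.5] open 0.0432 grip 31.0 q [ 0.43  0.48  2.1  -0.    0.56  2.34]
shift now [-0.004  0.015 -3.129] turn [-0.005 -0.006 -0.022] shift if turned first [-0.007  0.018 -3.128]
```

```bash
python3 -m handwheel '[[[0,0,-0.6,0,0,0,0.3],[0,0,-0.9,0,0,0,0.3],[0,0,-0.9,0,0,-0.2,0.3],[0,0,-0.6,0,0,-0.2,0.3],[0,0,0,0,0,-0.2,0.3],[0,0.5,0,0,0,0,0.3],[0.1,0.9,0,0,0,0,0.3],[0.2,1,0,0,0,0,0.3],[0.2,1,0,0,0,0,0.3],[0.2,1,0,0,0,0,0.3]]]'
python3 -m handwheel '[[[0.2,1,0,0,0,0,0.3],[0.2,1,0,0,0,0,0.3],[0.2,1,0,0,0,0,0.3],[0.2,1,0,0,0,0,0.3],[0.2,1,0,0,0,0,0.3],[0.2,1,0,0,0,0,0.3],[0.2,1,0,0,0,0,0.3],[0.2,1,0,0,0,0,0.3],[0.2,0.9,0,0,0,0,0.3],[0.1,0.5,0,0,0,0,0.3]]]'
python3 -c "from h import *;go(.4053,-.2512,.05,-.232)"
```

```text
t: 7.2
eef_pos: [0.4207, 0.0642, 0.0943]
tcp_rot: [0.993, -0.116, -0.001, 0.0]
contact_force: [0.0, 0.5, -1.0]
opening: 0.0434
grip_force: 31.1
t: 8.45
eef_pos: [0.4114, -0.2227, 0.0944]
tcp_rot: [0.993, -0.117, -0.001, -0.0]
contact_force: [-0.3, -0.6, -0.4]
opening: 0.0431
grip_force: 31.1
t 8.45 pos [ 0.4114 -0.2227  0.0944] F [-0.3 -0.6 -0.4] open 0.0431 grip 31.1 q [-0.5   0.3   2.08 -0.    0.76  1.31]
shift now [0.024 0.972 1.481] turn [-0.002  0.01  -0.011] shift if turned first [0.02  0.971 1.481]
```

```bash
python3 -m handwheel '[[[0.02,0.6,0.3,0,0,0,0.3],[0,0.33,0.6,0,0,0,0.3],[0,0,0.7,0,0,0,0.3],[0,0,0,0,0,0,0.3],[0,0,0,0,0,0,0.3]]]'
python3 - <<'E'
from h import *
go(.4053,-.2512,.011,-.232)
o=[]
for n,(u,v) in(("top",(466,319)),("side",(430,235))):
    im,K,R,t=cap(n); c=cv2.resize(im[v-38:v+38,u-38:u+38],(400,400),interpolation=cv2.INTER_CUBIC)
    o.append(c)
cv2.imwrite("pics/g2.png",np.hstack(o)[...,::-1])
E
```

```text
t: 9.07
eef_pos: [0.4068, -0.2488, 0.0475]
tcp_rot: [0.993, -0.116, -0.0, -0.0]
contact_force: [-0.3, -0.1, -1.6]
opening: 0.0433
grip_force: 31.1
t 9.075 pos [ 0.4068 -0.2488  0.0475] F [-0.3 -0.1 -1.6] open 0.0433 grip 31.1 q [-0.55  0.4   2.08  0.    0.66  1.25]
shift now [-0.031  0.09   1.216] turn [-0.001  0.002  0.001] shift if turned first [-0.032  0.09   1.216]
```

View pics/g2.png

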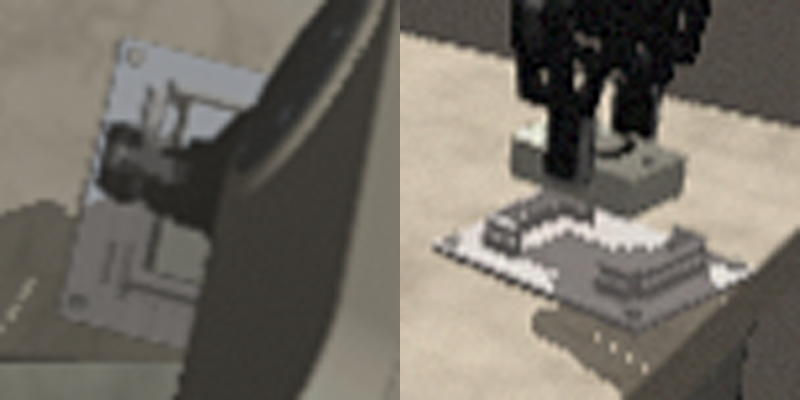

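The carrier hangs level over the pocket. I'll check its measured corners numerically against the TCP.

```bash
python3 - <<'E'
from h import *
k=np.load("side0.npz");K,R,t=k['K'],k['R'],k['t']
y=-.232;c,s=np.cos(y),np.sin(y)
L=np.array([[35,22],[35,-22],[-35,-22],[-35,22]])/1000
W=np.c_[.4068+c*L[:,0]-s*L[:,1],-.2488+s*L[:,0]+c*L[:,1]]
for z in(.0635,.0435): print(((proj(K,R,t,np.c_[W,[z]*4])-[392,197])*400/76+[400,0]).round(0).tolist())
# pocket lip outer corners z=.021
L=np.array([[41.5,28],[41.5,-28],[-41.5,-28],[-41.5,28]])/1000
W=np.c_[.4053+c*L[:,0]-s*L[:,1],-.2512+s*L[:,0]+c*L[:,1]]
print(((proj(K,R,t,np.c_[W,[.021]*4])-[392,197])*400/76+[400,0]).round(0).tolist())
E
```

```text
[[509.0, 133.0], [565.0, 109.0], [687.0, 153.0], [631.0, 178.0]]
[[505.0, 171.0], [561.0, 148.0], [682.0, 192.0], [627.0, 218.0]]
[[487.0, 213.0], [558.0, 182.0], [700.0, 236.0], [630.0, 269.0]]
```

```bash
python3 -m handwheel '[[[-0.03,0.09,0.3,0,0,0,0.3],[0,0,0.3,0,0,0,0.3],[0,0,0.2,0,0,0,0.3],[0,0,0.2,0,0,0,0.3],[0,0,0.1,0,0,0,0.3],[0,0,0.1,0,0,0,0.3],[0,0,0,0,0,0,0.3],[0,0,0,0,0,0,0.3]]]'
python3 -c "from h import *;go(.4053,-.2512,.011,-.232)"
```

```text
t: 10.18
eef_pos: [0.4055, -0.2514, 0.0114]
tcp_rot: [0.993, -0.116, 0.0, 0.0]
contact_force: [-0.1, 0.4, -1.9]
opening: 0.0434
grip_force: 31.1
t 10.175 pos [ 0.4055 -0.2514  0.0114] F [-0.1  0.4 -1.9] open 0.0434 grip 31.1 q [-0.56  0.47  2.1  -0.    0.58  1.24]
shift now [-0.01  -0.005  0.014] turn [ 0.    -0.001 -0.001] shift if turned first [-0.01  -0.005  0.014]
```

```bash
python3 -m handwheel '[[[0,0,0.03,0,0,0,0.3],[0,0,0,0,0,0,0.7],[0,0,0,0,0,0,0.8],[0,0,0,0,0,0,0.8],[0,0,0,0,0,0,0.8],[0,0,-0.4,0,0,0,0.8],[0,0,-0.8,0,0,0,0.8],[0,0,-1,0,0,0,0.8],[0,0,-1,0,0,0,0.8],[0,0,-1,0,0,0,0.8]]]'
python3 -m handwheel '[[[0,-1,-0.5,0,0,0,0],[0,-1,0,0,0,0,0],[0,-1,0,0,0,0,0],[0,-1,0,0,0,0,0],[0,-1,0,0,0,0,0],[0,-1,0,0,0,0,0],[0,-1,0,0,0,0,0]]]'
python3 - <<'E'
from h import *
go(.6687,.0074,.12,1.488)
o=[]
for n,(u,v) in(("top",(466,319)),("side",(430,240))):
    im,K,R,t=cap(n); c=cv2.resize(im[v-38:v+38,u-38:u+38],(400,400),interpolation=cv2.INTER_CUBIC)
    o.append(c)
cv2.imwrite("pics/g3.png",np.hstack(o)[...,::-1])
E
```

```text
t: 11.42
eef_pos: [0.4054, -0.2513, 0.1383]
tcp_rot: [0.993, -0.116, 0.0, 0.0]
contact_force: [0.6, -0.5, 0.0]
opening: 0.0687
grip_force: 0.0
t: 12.3
eef_pos: [0.454, -0.046, 0.1523]
tcp_rot: [0.993, -0.116, 0.0, 0.0]
contact_force: [0.4, -0.4, -0.7]
opening: -0.0001
grip_force: 0.0
t 12.3 pos [ 0.454  -0.046   0.1523] F [ 0.4 -0.4 -0.7] open -0.0001 grip 0.0 q [-0.1   0.19  2.06 -0.    0.89  1.7 ]
shift now [ 6.555 -3.38   1.083] turn [ 3.000e-03 -4.000e-03 -9.856e+00] shift if turned first [2.366 6.986 1.078]
```

View pics/g3.png

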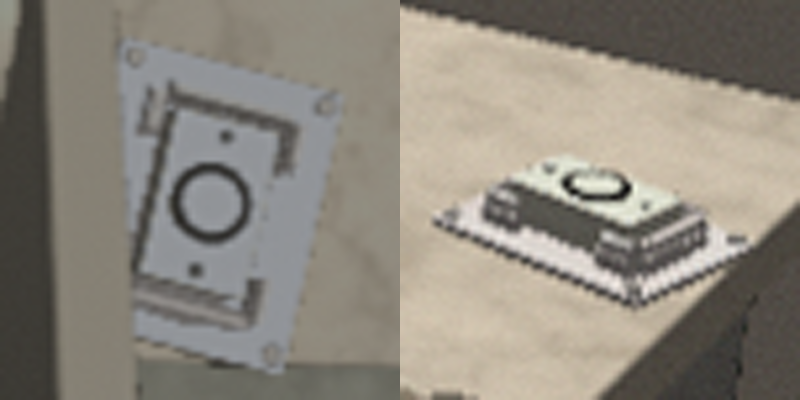

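The carrier sits flat and square in the pocket, with the seal ring at (210,203) in the top crop and (597,185) in the side crop. Now I turn the tool and go over the middle bolt.

```bash
python3 -m handwheel '[[[0,0,0,0,0,-0.986,0],[0,0,0,0,0,-0.986,0],[0,0,0,0,0,-0.986,0],[0,0,0,0,0,-0.986,0],[0,0,0,0,0,-0.986,0],[0,0,0,0,0,-0.986,0],[0,0,0,0,0,-0.986,0],[0,0,0,0,0,-0.986,0],[0,0,0,0,0,-0.986,0],[0,0,0,0,0,-0.986,0]]]'
python3 -m handwheel '[[[0.3,0.8,0,0,0,0,0],[0.3,1,0,0,0,0,0],[0.4,1,0,0,0,0,0],[0.4,1,0,0,0,0,0],[0.4,1,0,0,0,0,0],[0.4,1,0,0,0,0,0],[0.2,0.8,0.6,0,0,0,0],[0,0.4,0.6,0,0,0,0],[0,0,0.3,0,0,0,0],[0,0,0,0,0,0,0]]]'
python3 -c "from h import *;go(.6697,.0084,.081,1.488)"
```

```text
t: 13.65
eef_pos: [0.4535, -0.0476, 0.152]
tcp_rot: [0.734, 0.68, 0.0, 0.0]
contact_force: [0.4, -0.6, -0.3]
opening: 0.0002
grip_force: 0.0
t: 14.9
eef_pos: [0.6673, 0.0071, 0.1055]
tcp_rot: [0.736, 0.677, -0.001, -0.001]
contact_force: [-0.7, 0.8, -1.0]
opening: -0.0
grip_force: 0.0
t 14.9 pos [0.6673 0.0071 0.1055] F [-0.7  0.8 -1. ] open -0.0 grip 0.0 q [ 0.01  0.55  1.63 -0.    0.97  0.09]
shift now [0.051 0.078 0.816] turn [-0.016  0.002  0.002] shift if turned first [0.051 0.076 0.816]
```

```bash
python3 -m handwheel '[[[0.05,0.08,0.4,0,0,0,0],[0,0,0.3,0,0,0,0],[0,0,0.08,0,0,0,0],[0,0,0,0,0,0,0]]]'
python3 -m handwheel '[[[0,0,0.05,0,0,0,0],[0,0,0.05,0,0,0,0]]]'
python3 -m handwheel '[[[0,0,0.05,0,0,0,0],[0,0,0,0,0,0,0]]]'
python3 -m handwheel '[[[0,0,0.05,0,0,0,0],[0,0,0,0,0,0,0]]]'
```

```text
t: 15.4
eef_pos: [0.6713, 0.0089, 0.0829]
tcp_rot: [0.736, 0.678, -0.0, -0.0]
contact_force: [-0.0, -0.2, -0.3]
opening: 0.0002
grip_force: 0.0
t: 15.65
eef_pos: [0.6717, 0.0088, 0.0803]
tcp_rot: [0.736, 0.677, 0.0, 0.0]
contact_force: [-0.1, 0.0, 0.4]
opening: -0.0002
grip_force: 0.0
t: 15.9
eef_pos: [0.6717, 0.0089, 0.0798]
tcp_rot: [0.736, 0.677, 0.0, 0.0]
contact_force: [-3.3, 0.1, 10.0]
opening: -0.0001
grip_force: 4.8
t: 16.15
eef_pos: [0.6719, 0.0088, 0.0797]
tcp_rot: [0.736, 0.677, 0.0, 0.0]
contact_force: [-7.2, -0.4, 21.0]
opening: -0.0
grip_force: 10.3
```

The middle bolt is tight: 21 N with no sinking. Next is cell 0.

```bash
python3 -m handwheel '[[[0,0,-0.4,0,0,0,0],[0,0,-0.4,0,0,0,0],[-0.8,0,0,0,0,0,0],[-0.9,-0.02,0,0,0,0,0],[-0.8,-0.03,0.2,0,0,0,0],[-0.33,0,0.3,0,0,0,0],[0,0,0.18,0,0,0,0],[0,0,0,0,0,0,0]]]'
python3 -c "from h import *;go(.6627,-.0763,.081,1.488)"
```

```text
t: 17.15
eef_pos: [0.6627, -0.0751, 0.0798]
tcp_rot: [0.736, 0.678, -0.0, -0.001]
contact_force: [-0.0, -0.2, 0.1]
opening: 0.0002
grip_force: 0.0
t 17.15 pos [ 0.6627 -0.0751  0.0798] F [-0.  -0.2  0.1] open 0.0002 grip 0.0 q [-0.12  0.58  1.65  0.    0.92 -0.03]
shift now [-0.038  0.004 -0.04 ] turn [-0.007 -0.002  0.004] shift if turned first [-0.038  0.004 -0.04 ]
```

```bash
python3 -m handwheel '[[[0,0,0.05,0,0,0,0],[0,0,0.05,0,0,0,0]]]'
python3 -m handwheel '[[[0,0,0.05,0,0,0,0],[0,0,0,0,0,0,0]]]'
```

```text
t: 17.4
eef_pos: [0.6633, -0.0749, 0.078]
tcp_rot: [0.735, 0.678, 0.0, 0.0]
contact_force: [0.2, 1.2, 2.7]
opening: 0.0001
grip_force: 1.3
t: 17.65
eef_pos: [0.6632, -0.0754, 0.0763]
tcp_rot: [0.735, 0.678, 0.0, 0.0]
contact_force: [0.9, 1.4, 1.1]
opening: -0.0002
grip_force: 0.8
```

Bolt 0 sinks at about 2 N, so it's the loose one. I push it all the way down.

```bash
python3 -m handwheel '[[[0,0,0.06,0,0,0,0],[0,0,0.06,0,0,0,0],[0,0,0,0,0,0,0]]]'
python3 -m handwheel '[[[0,0,0.04,0,0,0,0],[0,0,0,0,0,0,0]]]'
```

```text
t: 18.02
eef_pos: [0.6633, -0.0756, 0.073]
tcp_rot: [0.736, 0.677, 0.0, 0.0]
contact_force: [-1.2, 3.0, 6.1]
opening: -0.0001
grip_force: 3.2
t: 18.27
eef_pos: [0.6634, -0.0755, 0.0729]
tcp_rot: [0.736, 0.677, 0.0, 0.0]
contact_force: [-4.8, 2.3, 14.9]
opening: 0.0
grip_force: 7.6
```

Bolt 0 is fully down at 73 mm. Now rise and move over handle 0.

```bash
python3 -m handwheel '[[[0,0,-0.6,0,0,0,0],[0,0,-0.8,0,0,0,0],[0,-0.7,0,0,0,0,0.42],[0.05,-0.8,0,0,0,0,0.42],[0.05,-0.7,0,0,0,0,0.42],[0,0,0,0,0,0,0.42],[0,0,0,0,0,0,0.42]]]'
python3 - <<'E'
from h import *
go(.5979,-.0709,.064,1.488)
o=[]
for n,(u,v) in(("top",(389,210)),("side",(310,240))):
    im,K,R,t=cap(n); c=cv2.resize(im[v-42:v+42,u-42:u+42],(400,400),interpolation=cv2.INTER_CUBIC)
    p=proj(K,R,t,[[.5979,-.0709,.082],ctrl.read_state()['eef_pos']])
    for a in p: cv2.drawMarker(c,tuple(int(b) for b in ((a-[u-42,v-42]+.5)*400/84)),(255,0,0),0,10)
    o.append(c)
cv2.imwrite("pics/g4.png",np.hstack(o)[...,::-1])
E
```

```text
t: 19.15
eef_pos: [0.5986, -0.0675, 0.1139]
tcp_rot: [0.736, 0.677, 0.0, 0.001]
contact_force: [-0.1, 0.0, -0.2]
opening: 0.0357
grip_force: 0.0
t 19.15 pos [ 0.5986 -0.0675  0.1139] F [-0.1  0.  -0.2] open 0.0357 grip 0.0 q [-0.11  0.45  1.78 -0.    0.91 -0.03]
shift now [-0.113 -0.016  1.664] turn [0.008 0.001 0.004] shift if turned first [-0.113 -0.014  1.664]
```

View pics/g4.png

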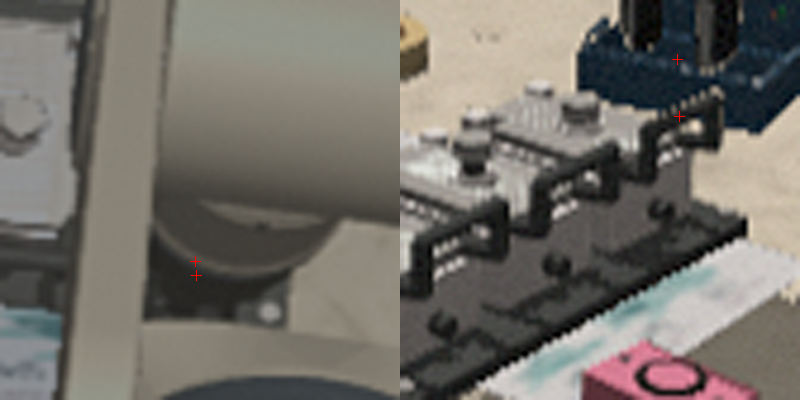

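The bar-0 marker at (680,116) lies on the handle, and the fingers straddle it. Descend and grip.

```bash
python3 -m handwheel '[[[-0.11,-0.01,0.5,0,0,0,0.42],[0,0,0.6,0,0,0,0.42],[0,0,0.4,0,0,0,0.42],[0,0,0.16,0,0,0,0.42],[0,0,0,0,0,0,0.42]]]' 40
python3 -m handwheel '[[[0,0,0,0,0,0,0],[0,0,0,0,0,0,0],[0,0,0,0,0,0,0],[0,0,0,0,0,0,0]]]' 40
```

```text
t: 19.88
eef_pos: [0.5967, -0.0704, 0.063]
tcp_rot: [0.736, 0.678, -0.0, -0.0]
contact_force: [0.4, 0.7, 0.3]
opening: 0.0357
grip_force: 0.0
t: 20.38
eef_pos: [0.5982, -0.0706, 0.0642]
tcp_rot: [0.736, 0.677, 0.001, 0.001]
contact_force: [4.5, 1.1, 0.6]
opening: 0.0086
grip_force: 39.2
```

Gripped. Swing up along the arc.

```bash
python3 -m handwheel '[[[0,0.097,-0.323,0,0,0,0],[0,0.123,-0.317,0,0,0,0],[0,0.15,-0.303,0,0,0,0],[0,0,0,0,0,0,0]]]'
python3 -m handwheel '[[[0,0.177,-0.287,0,0,0,0],[0,0.2,-0.273,0,0,0,0],[0,0.223,-0.253,0,0,0,0],[0,0.247,-0.233,0,0,0,0],[0,0.263,-0.213,0,0,0,0],[0,0.283,-0.187,0,0,0,0],[0,0,0,0,0,0,0],[0,0,0,0,0,0,0]]]'
python3 - <<'E'
from h import *
go(.65,-.07,.1357,1.488)
o=[]
for n,(u,v) in(("top",(389,210)),("side",(310,225))):
    im,K,R,t=cap(n); o.append(cv2.resize(im[v-52:v+52,u-52:u+52],(400,400),interpolation=cv2.INTER_CUBIC))
cv2.imwrite("pics/g5.png",np.hstack(o)[...,::-1])
E
```

```text
t: 20.88
eef_pos: [0.6083, -0.0715, 0.0921]
tcp_rot: [0.736, 0.677, 0.0, 0.0]
contact_force: [4.9, -1.0, -5.2]
opening: 0.0085
grip_force: 39.0
t: 21.88
eef_pos: [0.6483, -0.0749, 0.1369]
tcp_rot: [0.736, 0.677, -0.001, -0.001]
contact_force: [-11.2, -0.2, 13.0]
opening: 0.0084
grip_force: 40.4
t 21.875 pos [ 0.6483 -0.0749  0.1369] F [-11.2  -0.2  13. ] open 0.0084 grip 40.4 q [-0.12  0.49  1.65 -0.    1.01 -0.03]
shift now [0.166 0.042 0.04 ] turn [-0.016  0.001  0.004] shift if turned first [0.166 0.041 0.041]
```

View pics/g5.png

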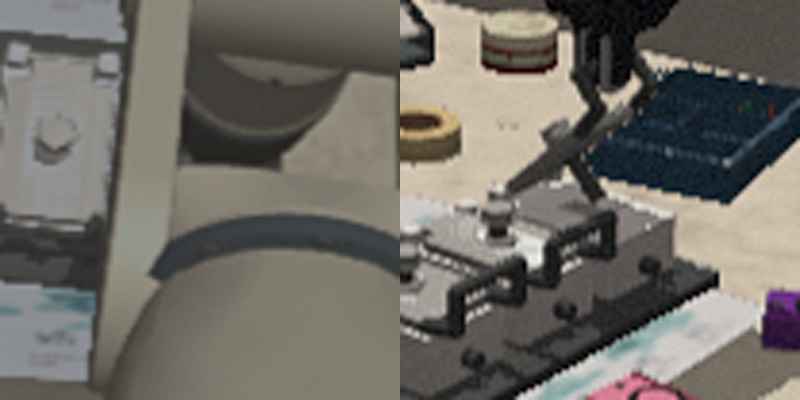

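The side crop shows cap 0 about 45° open, from (505,190) to (640,90), held at its handle. The other caps are shut.

```bash
python3 -c "
from plant import ctrl
print(ctrl.hand_in())"
```

```text
the job is handed in; nothing more can be done
None
```

I handed the job in at about 22 s: the carrier is flat in the pocket and released, bolt 0 was the loose one (bolt 1 was tight, bolt 2 not tapped), and the gripper holds cap 0 about 45° open with the other two caps shut; no verdict came back.

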